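# Lock the curing box with its flat-bladed key

## Robot

A 6-joint arm with a two-finger parallel gripper is mounted at the origin on the work surface. World frame = base frame: x ahead of the robot, y to its left, z up, the work surface at z = 0. Lengths are in m, angles in rad, forces in N, time in s.
With the tool pointing down it reaches from about 0.3 to 1 m from the base axis. Payload 5.1 kg.
Tool frame: the origin (TCP) lies where the fingers leave the gripper's body, on its centre line; the fingertips stand 78 mm ahead of it and the grasp point (between the pads) lies 59 mm ahead of it; z points along the fingers, y is the direction in which the jaws open and shut (so a half turn about z gives the same grasp; the last joint's range is limited). The gripper opens to 95 mm and grips with 3 to 60 N. Pads are 20 mm wide; open, the fingers measure 119 mm over their backs; the gripper's body (75 mm by 180 mm) begins 59 mm behind the grasp point.
Start: joints at [1.16, 0.124, 1.65, -0, 1.367, -0.083], TCP at [0.209, 0.615, 0.292] pointing down, gripper open.
Joint ranges: [-2.61, 2.61], [-1.02, 2.33], [0.03, 2.71], [-1.35, 4.49], [0.32, 2.68], [-2.91, 2.91]. Speed limits (rad/s): [2.57, 2.57, 3.14, 3.14, 3.14, 3.14].

## Interface

Orientations are given as a unit quaternion [w, x, y, z].
In Python, from workcell import env, vision gives the robot as it stands.
- The arm moves only by the tool play_rows, never from a script. Its argument "increments" is a list of rows, each a list of 2 entries, a list of its own where there are three numbers: the shift along the tool's x, y, z in mm, then the turn, a rotation vector about the tool's x, y, z in degrees. A call has 1 to 20 rows; each row shifts and turns the pose as measured when the row begins, along the tool's axes as they then stand; what a row does not reach is not made up. A row lasts 1/8 s, in which the tool goes at most 62.5 mm and 10.7 degrees, less where a joint would pass 70% of its speed; a pose out of reach is approached as far as the arm can. A call with a gripper value outside its range is refused whole. "gripper" is the finger opening in mm, from 0 to 95.1, set as the call begins (left out, the last holds). The fingers move at their own pace and stop on an object; "grip_force" is the grip in N (left out, the last holds). Time passes only in rows, so rows that do not move let the fingers close. It gives the time, the measured TCP pose, the force and the opening at its end, in the units of the state.
- env.observe(): the state, without advancing time (a new reading comes with each control period).
- vision.read_camera(name): name is "scene" or "top" or "wrist"; returns the picture (384x512x3 uint8, red, green, blue); there is no depth.
- vision.camera_params(name): a dict with "fx", "fy", "cx", "cy" (pixels), "extrinsics" (4x4, takes a point from camera to world coordinates); the wrist camera has in their place "T_tool_cam" (4x4, takes a point from camera to tool coordinates, whose origin is the TCP and whose axes are the flange's). Camera axes: x right, y down, z forward; pixel columns grow to the right and rows downward; lengths in m; the calibration is good to about 2 mm. A picture is of the moment at which its call begins: read the wrist's pose just before it. camera_params takes no time and is no camera call.
- env.finish_job(): hands the job in, once; it reports no verdict.
The state is a dict: "time": time; "joints": joint angles; "joint_velocities": joint speeds; "effort": joint torques, N m; "eef_pos": TCP position; "eef_rot": TCP orientation; "force": force on the tool from outside, world axes, zero at the start; "moment": the same for the moment, N m; "opening": finger opening in m.
Only numpy, scipy, OpenCV 4.12 (cv2) and the standard library are available. Lean on these libraries where they do the work, as an engineer would, in place of code of your own. Each camera call takes 0.05 s, during which the arm holds its last target. There are 200 camera calls.

## Task

The lacquered cups are ready to cure: press the half-open lid of the plywood curing box shut. Take the flat-bladed key from its wooden stand, put its blade in the slotted lock on the lid and turn it a quarter turn clockwise until it stops, fully home. Then put the key back upright in its stand, blade in the pocket and collar down on the wood, and leave the bowl and the loose cups where they are.

Things in the scene. Friction and masses are not known exactly. Their poses are not given: they have to be found in the camera images.
- case: The curing box, fixed to the bench: open plywood box 200 mm (x) by 200 mm (y) by 110 mm high. Origin under the centre of its bottom; x points from its front (the robot's side) to its back, y left, z up. The lid is hinged on the back rim (line x = +100 mm, z = 110 mm in this frame); two black cups stand inside.
- lid (a joint): Lid of the box, a plywood panel 200 by 200 by 12 mm, rad: 0 = shut and flat (its top face is then 122 mm above the bench), growing as the front edge rises; starts half open (0.35 to 0.7). The hinge is stiff: the lid stays where it is left and needs about 3 N down near its front edge to close.
- lid_edge (a point): Middle of the lid's front edge, on its top face; axes turn with the lid: x towards the hinge along the panel, y along the edge, z out of the top face.
- cam (a joint): The slotted lock, rad: 0 = unlocked (slot parallel to the lid's front edge), grows clockwise seen from above, 1.571 = locked at its hard stop (slot points front to back). Starts at 0.05 to 0.3. Stays where it is left; turning takes about 0.07 N m. The blade has about 0.1 rad of play in the slot, so the key must turn that much more than the lock.
- slot (a point): Centre of the slot's floor, on the lock's axis. The lock is a bright steel round boss, 42 mm across, 13 mm above the lid's top, on the lid's middle line 40 mm behind its front edge. Slot 7 mm wide, 10 mm deep, across the whole boss, open at both ends; floor 3 mm above the lid's top (125 mm above the bench, lid shut). Turns with the lock: y along the slot, x across, z out of the lid.
- stand: The key's stand, fixed: pale wooden block 90 mm (x) by 70 mm (y) by 50 mm high with an oblong pocket in the middle of its top, 36 mm along x, 18 mm along y, 44 mm deep. Origin under its centre, z up.
- key: The key, about 0.1 kg, standing in the stand. Origin: middle of the blade's tip; z up the handle. Steel blade z 0 to 34 mm, 24 mm wide along x (roughly the stand's x), 5 mm thick along y (lowest 6 mm: 22 by 3 mm); steel collar 44 mm across, z 34 to 40; square wooden handle 24 by 24 mm, faces square to x and y, z 40 to 105. Its collar rests on the block, tip 16 mm above the bench.
- key_grip (a point): Point on the key's axis in the handle, 80 mm above the blade's tip (25 mm below the handle's end); axes as the key's.
- bowl: Bystander: white bowl, 116 mm across, 45 mm high, origin under its centre, on the opposite side of the box from the stand.
- cup0: Bystander: plain wooden cup, 72 mm across, 74 mm high, origin under its centre, at the back on the right.
- cup1: Bystander: the same cup, at the back on the left.
Things that resemble listed ones, but are neither listed nor needed, are in the scene too. There is more than one size of the key; the job needs the smallest.

How it is judged:
By the outcome, as a careful person would: the job done as asked, in the order asked, and still so for the second after the job is handed in, with the robot touching nothing.
It also fails if it takes over 72 s, if anything falls off the work surface, if the arm or the gripper's body presses on something with over 40 N, if the wrist force passes 120 N, or if a joint passes its speed limit or range.

## Working session

There is one attempt and no reset: what is moved stays moved. The work goes in short steps, Python scripts to look and compute and a tool call to move; the robot and the scene stay as the last step left them, time stands still between calls to the robot, and variables do not carry over. Pictures are saved under pics/ and viewed, about 8 in all and at most 12, crops included, and the job is handed in when it is done.

Besides the shell and the picture viewer there is one more tool, called after "Request:" as name([rows], argument=value, ...), one row to a line, values as JSON. play_rows: Moves the arm, as the interface text tells. Its arguments: {"type":"object","properties":{"increments":{"type":"array"},"gripper":{"type":"number"},"grip_force":{"type":"number"}},"required":["increments"]}

```bash
mkdir -p pics; ls; python3 - <<'E'
from workcell import env, vision
import cv2, numpy as np
s=env.observe(); print(s)
for n in ("scene","top","wrist"):
    im=vision.read_camera(n); cv2.imwrite(f"pics/{n}0.png",im[:,:,::-1]); print(n,vision.camera_params(n))
a=cv2.imread("pics/scene0.png");b=cv2.imread("pics/top0.png")
E
```

```text
pics
{'time': 0.0, 'joints': array([ 1.16037499e+00,  1.24506157e-01,  1.65166088e+00, -1.19172032e-05,
        1.36752904e+00, -8.26045510e-02]), 'joint_velocities': array([-2.53150979e-05,  3.80382310e-04, -8.74296510e-04, -5.96758046e-04,
       -1.29746451e-04, -9.78143706e-04]), 'effort': array([-8.46764851e-04, -4.17577314e+01, -3.59933925e+01,  7.74408015e-02,
        4.89349721e-02, -1.54214290e-04]), 'eef_pos': array([0.20912323, 0.61492798, 0.29099398]), 'eef_rot': array([-2.50984356e-04,  1.63174167e-01,  9.86596718e-01, -1.02134119e-03]), 'force': array([-0.57072536, -0.19439785,  0.85692575]), 'moment': array([ 0.01554724, -0.00192264,  0.02000098]), 'opening': 0.09518915794754894}
scene {'fx': 463.05696408086595, 'fy': 463.05696408086595, 'cx': 253.4363619190379, 'cy': 190.19430394482103, 'extrinsics': array([[ 0.63074211,  0.54632104, -0.55108775,  1.24391375],
       [ 0.77577156, -0.42698778,  0.46460728, -0.64276427],
       [ 0.018517  , -0.72056558, -0.6931395 ,  1.01101746],
       [ 0.        ,  0.        ,  0.        ,  1.        ]])}
top {'fx': 382.925140721644, 'fy': 382.925140721644, 'cx': 258.4920691532841, 'cy': 190.9674764676341, 'extrinsics': array([[ 0.02732494, -0.99895099,  0.03674586,  0.4653755 ],
       [-0.99956338, -0.02689133,  0.01224327, -0.05300353],
       [-0.01124228, -0.03706436, -0.99924964,  1.24691431],
       [ 0.        ,  0.        ,  0.        ,  1.        ]])}
wrist {'fx': 315.56918008821725, 'fy': 315.56918008821725, 'cx': 255.9981714777003, 'cy': 190.58721586808264, 'T_tool_cam': array([[ 1.74627205e-03, -9.62304928e-01, -2.71967234e-01,
         7.60079302e-02],
       [ 9.99998393e-01,  1.57026556e-03,  8.64791520e-04,
         8.05155698e-04],
       [-4.05132360e-04, -2.71968308e-01,  9.62306124e-01,
        -9.32366087e-02],
       [ 0.00000000e+00,  0.00000000e+00,  0.00000000e+00,
         1.00000000e+00]])}
```

View pics/scene0.png

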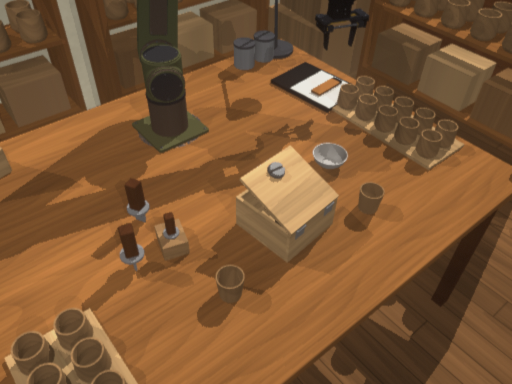

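View pics/top0.png

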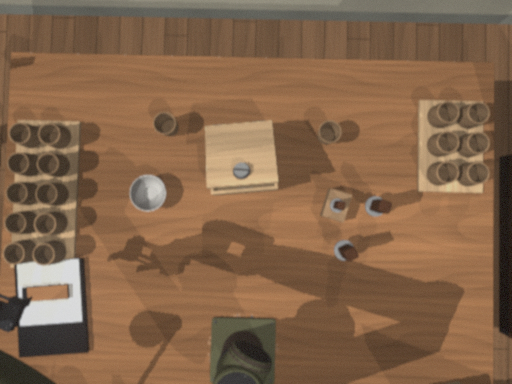

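The stand with the small key is at top (338,205) and scene (170,235). The box is at top (240,158) with its boss at (241,171). Larger decoy keys are at top (377,206) and (345,250). Next I'll zoom in to measure.

```bash
cat > h.py <<'E'
import numpy as np, cv2
from workcell import env, vision
from scipy.spatial.transform import Rotation as R
def ray(n,uv):
    p=vision.camera_params(n); T=np.array(p["extrinsics"]) if "extrinsics" in p else tcp()@np.array(p["T_tool_cam"])
    d=T[:3,:3]@np.array([(uv[0]-p["cx"])/p["fx"],(uv[1]-p["cy"])/p["fy"],1]); return T[:3,3],d
def onz(n,uv,z):
    o,d=ray(n,uv); return o+d*(z-o[2])/d[2]
def two(n1,u1,n2,u2):
    o1,d1=ray(n1,u1);o2,d2=ray(n2,u2)
    A=np.stack([d1,-d2],1); t=np.linalg.lstsq(A,o2-o1,rcond=None)[0]
    a,b=o1+d1*t[0],o2+d2*t[1]; return (a+b)/2,np.linalg.norm(a-b)
def tcp():
    s=env.observe(); T=np.eye(4); T[:3,3]=s["eef_pos"]; q=s["eef_rot"]; T[:3,:3]=R.from_quat([q[1],q[2],q[3],q[0]]).as_matrix(); return T
def delta(pos,yaw_x):
    """shift (mm, tool axes) and rotvec(deg) to TCP pos, tool down with tool-x heading yaw_x (deg) in the world"""
    T=tcp(); c,s=np.cos(np.radians(yaw_x)),np.sin(np.radians(yaw_x))
    G=np.array([[c,s,0],[s,-c,0],[0,0,-1.]])
    print("shift",(T[:3,:3].T@(np.array(pos)-T[:3,3])*1000).round(1),"rot",np.degrees(R.from_matrix(T[:3,:3].T@G).as_rotvec()).round(2),
      "heading",np.degrees(np.arctan2(T[1,0],T[0,0])).round(2))
E
python3 - <<'E'
import cv2,numpy as np
a=cv2.imread("pics/scene0.png");b=cv2.imread("pics/top0.png")
cv2.imwrite("pics/c1.png",np.hstack([cv2.resize(b[180:270,310:400],None,fx=4.4,fy=4.4,interpolation=cv2.INTER_CUBIC)[:396,:396],cv2.resize(b[112:202,195:285],None,fx=4.4,fy=4.4,interpolation=cv2.INTER_CUBIC)]))
cv2.imwrite("pics/c2.png",cv2.resize(a[140:280,110:350],None,fx=3.3,fy=3.3,interpolation=cv2.INTER_CUBIC))
E
```

```text
(no output)
```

View pics/c1.png

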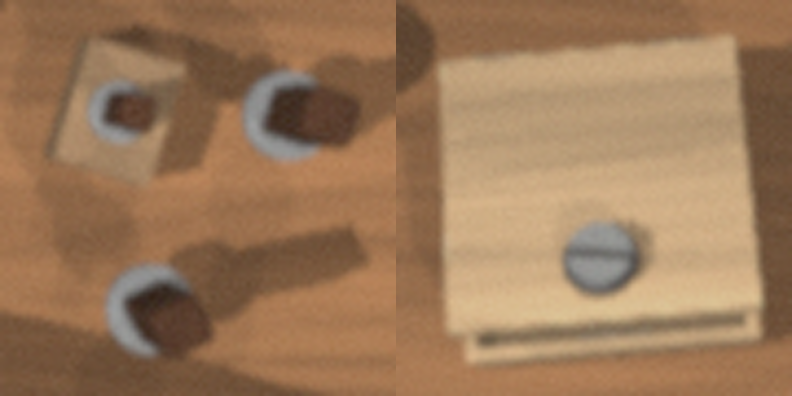

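View pics/c2.png

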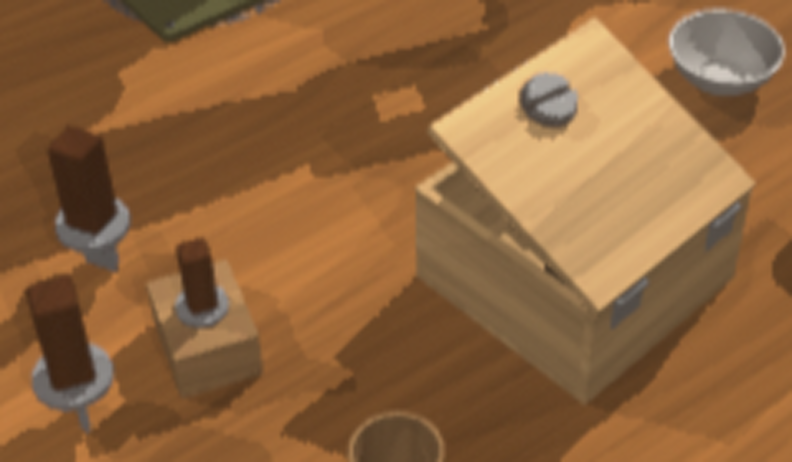

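```bash
python3 - <<'E'
from h import *
L=lambda x,y:(310+x/4.4-.4,180+y/4.4-.4)
Rr=lambda x,y:(195+(x-396)/4.4-.4,112+y/4.4-.4)
S=lambda x,y:(110+x/3.3-.35,140+y/3.3-.35)
c=np.array([onz("top",L(*p),.05) for p in [(92,38),(187,70),(150,186),(55,157)]])
print("block",c.round(4),c.mean(0)); e1=c[1]-c[2]+c[0]-c[3]; e2=c[0]-c[1]+c[3]-c[2]
print(np.linalg.norm(e1)/2,np.linalg.norm(e2)/2,np.degrees(np.arctan2(e1[1],e1[0])),np.degrees(np.arctan2(-e2[0],e2[1])))
print("block scene",onz("scene",S(148,285),.05),onz("scene",S(225,262),.05),onz("scene",S(260,345),.05),onz("scene",S(180,370),.05))
print("collar",onz("top",L(121,111),.056),onz("scene",S(203,302),.053)); print("handle top",onz("top",L(138,112),.121),onz("scene",S(192,245),.121))
print("front rim",onz("top",Rr(468,361),.11),onz("top",Rr(762,340),.11),"L/R back",onz("top",Rr(440,65),.118),onz("top",Rr(737,38),.118))
print("case scene back bottom",onz("scene",S(587,401),0),onz("scene",S(416,272),0))
print("boss",two("top",Rr(600,254),"scene",S(549,96)))
for t,s in [((446,334),(597,20)),((763,308),(432,128)),((440,65),(752,186)),((737,38),(597,306))]: print("lid corner",two("top",Rr(*t),"scene",S(*s)))
E
```

```text
block [[ 0.524  -0.2629  0.05  ]
 [ 0.5031 -0.3305  0.05  ]
 [ 0.4203 -0.3059  0.05  ]
 [ 0.439  -0.2385  0.05  ]] [ 0.47159007 -0.28445877  0.05      ]
0.08737478820717198 0.07036871202313724 -16.28162050864738 -16.302304617965962
block scene [ 0.42234601 -0.30343038  0.05      ] [ 0.43984079 -0.23900845  0.05      ] [ 0.5341379 -0.2657387  0.05     ] [ 0.51636056 -0.32952722  0.05      ]
collar [ 0.4727362  -0.28328184  0.056     ] [ 0.46909893 -0.27855809  0.053     ]
handle top [ 0.47197747 -0.28202272  0.121     ] [ 0.46760816 -0.27952038  0.121     ]
front rim [0.4954105  0.10204621 0.11      ] [ 0.51494935 -0.09618017  0.11      ] L/R back [0.69472006 0.12628994 0.118     ] [ 0.71807938 -0.07382474  0.118     ]
case scene back bottom [ 0.71343881 -0.06772144  0.        ] [ 0.51281112 -0.09131078  0.        ]
boss (array([0.56274037, 0.00983429, 0.18820015]), np.float64(0.0009874933355101248))
lid corner (array([0.51109738, 0.10729214, 0.18715434]), np.float64(0.0033918282478430668))
lid corner (array([ 0.53301535, -0.09159828,  0.18830534]), np.float64(0.004347467699328128))
lid corner (array([0.69445125, 0.12589383, 0.11677076]), np.float64(0.001524897491742449))
lid corner (array([ 0.71674433, -0.07314683,  0.12597522]), np.float64(0.0013806552769166842))
```

```bash
python3 - <<'E'
from h import *
delta((0.536,0.007,0.315),186.3)
E
```

```text
shift [-505.2 -470.5  -23. ] rot [ -0.09  -0.03 -25.08] heading 161.22
```

Request:
play_rows([
  [[0,0,-12],[0,0,0]],
  [[-36,-33.6,-12],[0,0,0]],
  [[-36,-33.6,0],[0,0,0]],
  [[-36,-33.6,0],[0,0,0]],
  [[-36,-33.6,0],[0,0,0]],
  [[-36,-33.6,0],[0,0,0]],
  [[-36,-33.6,0],[0,0,0]],
  [[-36,-33.6,0],[0,0,0]],
  [[-36,-33.6,0],[0,0,0]],
  [[-36,-33.6,0],[0,0,0]],
  [[-36,-33.6,0],[0,0,0]],
  [[-36,-33.6,0],[0,0,0]],
  [[-36,-33.6,0],[0,0,0]],
  [[-36,-33.6,0],[0,0,0]],
  [[-36,-33.6,0],[0,0,0]],
  [[0,0,0],[0,0,-8.4]],
  [[0,0,0],[0,0,-8.4]],
  [[0,0,0],[0,0,-8.4]],
])

```text
time: 2.4
eef_pos: [0.5472, -0.012, 0.3339]
eef_rot: [0.01, -0.063, 0.998, 0.002]
force: [-0.3, -0.6, -0.1]
opening: 0.0954
```

```bash
python3 - <<'E'
from h import *
delta((0.536,0.007,0.300),186.3); print(tcp()[:3,3])
E
```

```text
shift [ 9.4 20.2 33.8] rot [0.15 1.18 0.93] heading -172.77
[ 0.54718857 -0.01198566  0.33393601]
```

Request:
play_rows([
  [[9.4,20.2,10],[0.15,1.18,0.93]],
  [[0,0,23],[0,0,0]],
  [[0,0,20],[0,0,0]],
  [[0,0,12],[0,0,0]],
  [[0,0,12],[0,0,0]],
  [[0,0,12],[0,0,0]],
  [[0,0,12],[0,0,0]],
  [[0,0,12],[0,0,0]],
  [[0,0,10],[0,0,0]],
])

```text
time: 3.52
eef_pos: [0.5378, 0.0064, 0.2122]
eef_rot: [0.004, -0.054, 0.999, -0.001]
force: [-1.6, -0.6, 3.0]
opening: 0.0951
```

```bash
python3 - <<'E'
from h import *
delta((0.536,0.007,0.200),186.3); print(tcp()[:3,3])
E
```

```text
shift [ 1.9  0.8 12.1] rot [-0.11  0.44 -0.05] heading -173.75
[0.53783768 0.00637501 0.21215704]
```

Request:
play_rows([
  [[1.9,0,6],[0,0.4,0]],
  [[0,0,4],[0,0,0]],
  [[0,0,3],[0,0,0]],
  [[0,0,2],[0,0,0]],
  [[0,0,2],[0,0,0]],
])

```text
time: 4.15
eef_pos: [0.5364, 0.0062, 0.1998]
eef_rot: [-0.0, -0.055, 0.998, -0.0]
force: [-6.0, -1.2, 11.9]
opening: 0.0952
```

Request:
play_rows([
  [[0,0,2],[0,0,0]],
  [[0,0,2],[0,0,0]],
  [[0,0,-20],[0,0,0]],
  [[-5,0,-40],[0,0,0]],
  [[-4,0,-45],[0,0,0]],
  [[0,0,0],[0,0,0]],
  [[0,0,0],[0,0,0]],
])

```text
time: 5.03
eef_pos: [0.5448, 0.0074, 0.3047]
eef_rot: [-0.003, -0.056, 0.998, -0.0]
force: [-0.3, -0.9, -0.5]
opening: 0.0951
```

```bash
python3 - <<'E'
from h import *
print(env.observe()["joint_velocities"].round(3),tcp()[:3,3]); np.save("T1.npy",tcp())
im=vision.read_camera("wrist"); cv2.imwrite("pics/w1.png",im[:,:,::-1]); t=vision.read_camera("top"); cv2.imwrite("pics/top1.png",t[:,:,::-1])
big=cv2.resize(im[90:290,156:356],None,fx=2,fy=2)
big2=np.hstack([cv2.resize(im[:,:,::-1],(533,400)),cv2.resize(t[112:212,205:271,::-1],(264,400),interpolation=cv2.INTER_CUBIC)])
cv2.imwrite("pics/v1.png",big2)
E
```

```text
[ 0.001 -0.012 -0.026 -0.001 -0.001  0.001] [0.54481471 0.00738405 0.30474169]
```

View pics/v1.png

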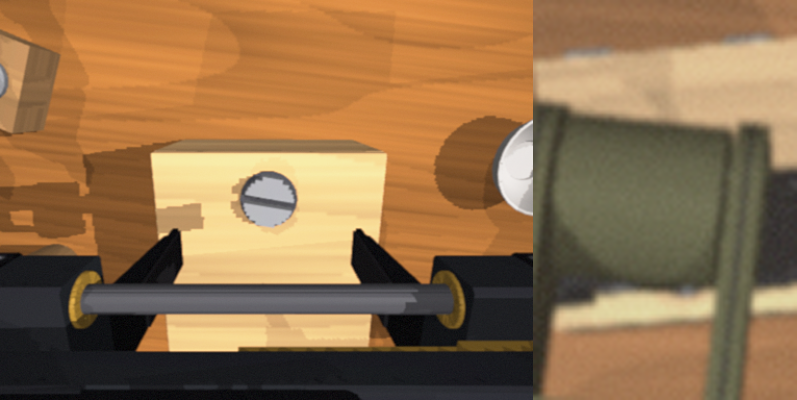

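The lid is flat, with its front corners at about (152,153) and (386,153). The boss is at (268,199) in the view and its slot is dark and slightly tilted. Next I'll measure the slot centre and angle, and the box yaw.

```bash
python3 - <<'E'
from h import *
import h
T=np.load("T1.npy"); h.tcp=lambda:T
im=cv2.imread("pics/w1.png"); hsv=cv2.cvtColor(im,cv2.COLOR_BGR2HSV)
m=((hsv[...,1]<70)&(hsv[...,2]>40)).astype(np.uint8); m[:155]=0;m[225:]=0;m[:,:220]=0;m[:,295:]=0
m=cv2.morphologyEx(m,cv2.MORPH_CLOSE,np.ones((9,9)))
c=max(cv2.findContours(m,0,1)[0],key=cv2.contourArea); e=cv2.fitEllipse(cv2.convexHull(c)); print(e)
print("boss centre",onz("wrist",e[0],.135))
g=cv2.cvtColor(im,cv2.COLOR_BGR2GRAY); mm=cv2.erode((cv2.fillConvexPoly(np.zeros_like(g),cv2.convexHull(c),1)),np.ones((7,7)))
v=g[mm>0]; print(np.percentile(v,[2,10,20,50,90]))
th=(np.percentile(v,3)+np.median(v))/2; ys,xs=np.nonzero((mm>0)&(g<th)); P=np.array([onz("wrist",p,.133)[:2] for p in zip(xs,ys)])
w=P-P.mean(0); d=np.linalg.svd(w)[2][0]; print(len(P),P.mean(0),"slot dir",np.degrees(np.arctan2(*d[::-1]))%180, w.std(0))
# front lid edge
wood=((hsv[...,2]>215)&(hsv[...,1]<150)).astype(np.uint8)
k=1/1.041
pts=[]
for u in list(range(160,225,6))+list(range(300,365,6)):
    col=g[135:160,u].astype(int); i=np.argmax(np.abs(np.diff(col))[8:])+8; pts.append((u,135+i+.5))
F=np.array([onz("wrist",p,.122)[:2] for p in pts]); l=cv2.fitLine(F.astype(np.float32),cv2.DIST_HUBER,0,.01,.01).ravel(); print(pts,"front edge dir",np.degrees(np.arctan2(l[1],l[0]))%180,l[2:])
for p in [(152,153),(386,153)]: print(onz("wrist",(p[0]*k,p[1]*k),.122))
E
```

```text
((257.5055236816406, 191.04339599609375), (53.451866149902344, 53.60500717163086), 169.66920471191406)
boss centre [0.54278358 0.00903912 0.135     ]
[ 79.  91. 111. 188. 190.]
419 [0.54265991 0.00803552] slot dir 80.63799490127067 [0.00788285 0.01145587]
[(160, np.float64(146.5)), (166, np.float64(146.5)), (172, np.float64(146.5)), (178, np.float64(146.5)), (184, np.float64(146.5)), (190, np.float64(146.5)), (196, np.float64(146.5)), (202, np.float64(146.5)), (208, np.float64(146.5)), (214, np.float64(146.5)), (220, np.float64(146.5)), (300, np.float64(146.5)), (306, np.float64(146.5)), (312, np.float64(146.5)), (318, np.float64(146.5)), (324, np.float64(146.5)), (330, np.float64(146.5)), (336, np.float64(146.5)), (342, np.float64(146.5)), (348, np.float64(146.5)), (354, np.float64(146.5)), (360, np.float64(146.5))] front edge dir 96.50207 [ 0.5089506  -0.01938936]
[ 0.51764928 -0.09205114  0.122     ]
[0.49536954 0.10343184 0.122     ]
```

```bash
python3 - <<'E'
from h import *
im=cv2.imread("pics/w1.png"); cv2.imwrite("pics/b1.png",cv2.resize(im[158:225,224:291],(600,600),interpolation=cv2.INTER_CUBIC))
E
```

```text
(no output)
```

View pics/b1.png

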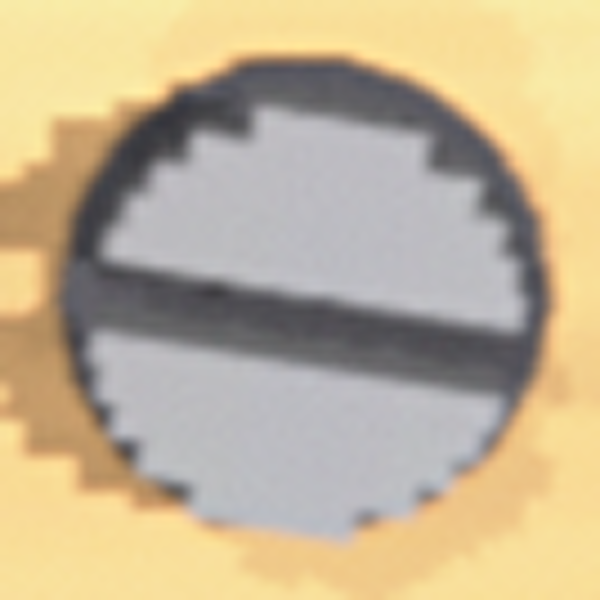

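```bash
python3 - <<'E'
from h import *
import h
T=np.load("T1.npy"); h.tcp=lambda:T
f=lambda x,y:(224+x/8.955-.44,158+y/8.955-.44)
a,b=onz("wrist",f(105,262),.135),onz("wrist",f(520,330),.135); c,d=onz("wrist",f(95,332),.135),onz("wrist",f(505,393),.135)
for p,q in((a,b),(c,d)): print(p,q,np.degrees(np.arctan2(*(p-q)[1::-1])))
n=np.array([(a-b)[1],-(a-b)[0]]);n/=np.linalg.norm(n); print("width",n@(a-c)[:2])
print("centre",onz("wrist",f(310,329),.135))
im=cv2.imread("pics/w1.png",0)[158:225,224:291]; ys,xs=np.nonzero(im>150*np.ones_like(im))
hsv=cv2.cvtColor(cv2.imread("pics/w1.png"),cv2.COLOR_BGR2HSV)[158:225,224:291]
m=((hsv[...,1]<50)&(hsv[...,2]>140)).astype(np.uint8); ys,xs=np.nonzero(m); hull=cv2.convexHull(np.stack([xs,ys],1)); e=cv2.fitEllipse(hull); print(e, onz("wrist",(e[0][0]+224,e[0][1]+158),.135))
E
```

```text
[ 0.54119481 -0.01045192  0.135     ] [0.54342625 0.03021292 0.135     ] -93.14090042644405
[ 0.54830068 -0.0107434   0.135     ] [0.54994    0.02962069 0.135     ] -92.32569679573177
width 0.007111166457227358
centre [0.54563491 0.00995535 0.135     ]
((33.91654968261719, 35.82481002807617), (48.35216522216797, 49.0107536315918), 51.12818145751953) [0.54523445 0.0096808  0.135     ]
```

```bash
python3 - <<'E'
from h import *
delta((0.471,-0.283,0.305),74)
E
```

```text
shift [ 105.8 -280.3    0.5] rot [ -0.32  -0.16 112.4 ] heading -173.6
```

Request:
play_rows([
  [[15,-40,0],[0,0,0]],
  [[15,-40,0],[0,0,5]],
  [[19,-38.5,0],[0,0,10]],
  [[25.5,-34.5,0],[0,0,10]],
  [[31,-29.5,0],[0,0,10]],
  [[36,-23.5,0],[0,0,10]],
  [[39,-17.5,0],[0,0,10]],
  [[0,0,0],[0,0,10]],
  [[0,0,0],[0,0,10]],
  [[0,0,0],[0,0,10]],
  [[0,0,0],[0,0,10]],
  [[0,0,0],[0,0,10]],
  [[0,0,0],[0,0,10]],
])

```text
time: 6.75
eef_pos: [0.3394, -0.155, 0.2862]
eef_rot: [-0.014, 0.831, 0.556, -0.011]
force: [0.9, 0.7, -0.6]
opening: 0.0953
```

```bash
python3 - <<'E'
from h import *
print(tcp()[:3,3],env.observe()["joints"].round(2)); delta((0.471,-0.283,0.305),74)
E
```

```text
[ 0.33944639 -0.1550498   0.28623852] [-0.57 -0.53  2.21 -0.01  1.49 -0.17]
shift [-68.  169.7 -24.7] rot [-2.06 -0.   -6.48] heading 67.52
```

Request:
play_rows([
  [[-17,42,-8],[-2,0,-6.5]],
  [[-13,44,-8],[0,0,0]],
  [[-13,44,-8],[0,0,0]],
  [[-9,40,0],[0,0,0]],
  [[0,0,0],[0,0,0]],
])

```text
time: 7.38
eef_pos: [0.4873, -0.2571, 0.2998]
eef_rot: [-0.006, 0.798, 0.603, -0.002]
force: [-1.2, -0.6, -0.7]
opening: 0.0953
```

```bash
python3 - <<'E'
from h import *
print(tcp()[:3,3]); delta((0.471,-0.283,0.305),74)
E
```

```text
[ 0.48733599 -0.25705568  0.2998323 ]
shift [-29.4  -8.7  -5.2] rot [-0.67 -0.21  0.13] heading 74.13
```

Request:
play_rows([
  [[-29,-9,-5],[-0.7,-0.2,0]],
  [[0,0,0],[0,0,0]],
  [[0,0,0],[0,0,0]],
])

```text
time: 7.75
eef_pos: [0.4686, -0.2809, 0.301]
eef_rot: [-0.003, 0.798, 0.603, -0.001]
force: [-0.2, -0.3, -0.8]
opening: 0.0948
```

```bash
python3 - <<'E'
from h import *
np.save("T2.npy",tcp()); print(tcp()[:3,3])
im=vision.read_camera("wrist"); cv2.imwrite("pics/w2.png",im[:,:,::-1])
cv2.imwrite("pics/v2.png",cv2.resize(im[100:300,140:390,::-1],None,fx=3,fy=3,interpolation=cv2.INTER_CUBIC))
E
```

```text
[ 0.46858205 -0.2808902   0.30095779]
```

View pics/v2.png

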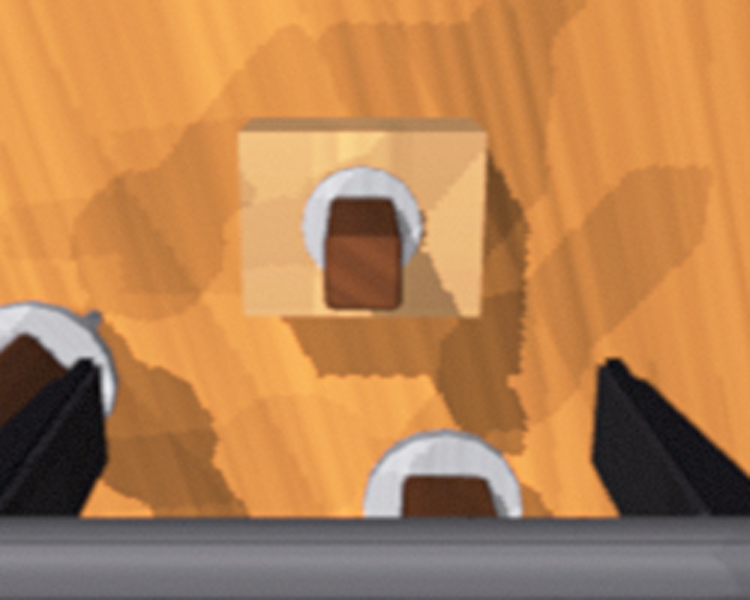

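```bash
python3 - <<'E'
from h import *
import h
T=np.load("T2.npy"); h.tcp=lambda:T
f=lambda p:(140+p[0]/3-.33,100+p[1]/3-.33)
def quad(ps,z):
    c=np.array([onz("wrist",f(p),z) for p in ps]); e=c[1]-c[0]+c[2]-c[3]; g=c[0]-c[3]+c[1]-c[2]
    print(c.mean(0).round(4),"size",np.linalg.norm(e)/2,np.linalg.norm(g)/2,"x dir",np.degrees(np.arctan2(e[1],e[0])),"from y",np.degrees(np.arctan2(-g[0],g[1])))
quad([(328,235),(401,236),(404,308),(324,308)],.121)
quad([(240,130),(487,132),(480,317),(246,315)],.05)
print("collar",onz("wrist",f((362,225)),.056))
E
```

```text
[ 0.473 -0.281  0.121] size 0.02293961754319705 0.022549768187711955 x dir -16.021643052199018 from y -15.869897672983793
[ 0.4728 -0.2829  0.05  ] size 0.08952169486316891 0.07051161674413424 x dir -16.14738201670552 from y -15.650570714206504
collar [ 0.47283284 -0.28107117  0.056     ]
```

```bash
python3 - <<'E'
from h import *
delta((0.473,-0.2813,0.155),74)
E
```

```text
shift [  0.4   5.2 146. ] rot [-0.34 -0.17  0.18] heading 74.18
```

Request:
play_rows([
  [[0.4,5.2,20],[-0.3,-0.2,0.2]],
  [[0,0,40],[0,0,0]],
  [[0,0,35],[0,0,0]],
  [[0,0,25],[0,0,0]],
  [[0,0,10],[0,0,0]],
  [[0,0,0],[0,0,0]],
  [[0,0,0],[0,0,0]],
])

```text
time: 8.68
eef_pos: [0.4752, -0.2781, 0.1702]
eef_rot: [0.002, 0.797, 0.603, 0.001]
force: [0.8, -0.0, -1.3]
opening: 0.0951
```

```bash
python3 - <<'E'
from h import *
delta((0.473,-0.2813,0.155),74)
E
```

```text
shift [-3.6 -1.4 15.2] rot [0.24 0.07 0.23] heading 74.23
```

Request:
play_rows([
  [[-3.6,-1.4,8],[0.2,0.1,0.2]],
  [[0,0,7],[0,0,0]],
  [[0,0,0],[0,0,0]],
  [[0,0,0],[0,0,0]],
])

```text
time: 9.18
eef_pos: [0.4738, -0.2824, 0.1567]
eef_rot: [0.002, 0.799, 0.602, 0.001]
force: [0.1, -0.7, -0.7]
opening: 0.0953
```

```bash
python3 - <<'E'
from h import *
delta((0.473,-0.2813,0.155),74)
E
```

```text
shift [ 0.8 -1.1  1.7] rot [ 0.26  0.05 -0.  ] heading 74.0
```

Request:
play_rows([
  [[0.8,-1.1,1.7],[0.2,0,0]],
  [[0,0,0],[0,0,0]],
  [[0,0,0],[0,0,0]],
  [[0,0,0],[0,0,0]],
  [[0,0,0],[0,0,0]],
  [[0,0,0],[0,0,0]],
], gripper=10, grip_force=35)

```text
time: 9.93
eef_pos: [0.4731, -0.2813, 0.1553]
eef_rot: [0.001, 0.799, 0.602, 0.0]
force: [-0.1, -0.3, -0.1]
opening: 0.0404
```

```bash
python3 - <<'E'
from h import *
s=env.observe(); print(s["opening"],s["force"],s["moment"]); np.save("Tg.npy",tcp()); delta((0.473,-0.2813,0.155),74)
E
```

```text
0.04039139260840098 [-0.1352151  -0.3040863  -0.06265007] [-4.43691888e-02  8.29931463e-02 -8.75847667e-05]
shift [-0.  -0.1  0.3] rot [0.08 0.06 0.01] heading 74.01
```

Still closing; I'll wait a bit longer.

Request:
play_rows([
  [[0,0,0],[0,0,0]],
  [[0,0,0],[0,0,0]],
  [[0,0,0],[0,0,0]],
  [[0,0,0],[0,0,0]],
])

```text
time: 10.42
eef_pos: [0.4731, -0.2813, 0.1553]
eef_rot: [0.001, 0.799, 0.602, -0.0]
force: [0.3, 0.1, -0.3]
opening: 0.0239
```

```bash
python3 - <<'E'
from h import *
s=env.observe(); print(s["opening"],s["force"],s["moment"]); np.save("Tg.npy",tcp()); print(tcp()[:3,3]); delta((0.473,-0.2813,0.255),74)
E
```

```text
0.02392505329405651 [ 0.27523297  0.07989118 -0.32673031] [-0.08625051  0.10792274  0.01621518]
[ 0.4730967  -0.28130975  0.15533691]
shift [ -0.1   0.  -99.7] rot [0.07 0.06 0.01] heading 74.01
```

Request:
play_rows([
  [[0,0,-10],[0,0,0]],
  [[0,0,-15],[0,0,0]],
  [[0,0,-20],[0,0,0]],
  [[0,0,-40],[0,0,0]],
  [[0,0,-40],[0,0,0]],
  [[0,0,-25],[0,0,0]],
  [[0,0,0],[0,0,-10]],
  [[0,0,0],[0,0,-10]],
  [[0,0,0],[0,0,-10]],
  [[0,0,0],[0,0,-10]],
  [[0,0,0],[0,0,-10]],
  [[0,0,0],[0,0,-10]],
  [[0,0,0],[0,0,-10]],
])

```text
time: 12.05
eef_pos: [0.473, -0.281, 0.3258]
eef_rot: [0.008, 0.29, 0.957, -0.003]
force: [0.3, 0.2, -0.6]
opening: 0.024
```

```bash
python3 - <<'E'
from h import *
s=env.observe(); print(s["opening"],s["force"],tcp()[:3,3]); delta((0.5457,0.0098,0.300),177.3)
E
```

```text
0.02399951950482257 [ 0.28328622  0.16587478 -0.5807638 ] [ 0.47304286 -0.28095881  0.32581053]
shift [101.1 282.3  23.9] rot [ -0.3    0.89 -30.97] heading 146.33
```

Request:
play_rows([
  [[17,47,0],[0,0,0]],
  [[17,47,0],[0,0,0]],
  [[17,47,0],[0,0,0]],
  [[17,47,0],[0,0,0]],
  [[17,47,0],[0,0,0]],
  [[16,47,0],[0,0,0]],
  [[0,0,0],[0,0,-10]],
  [[0,0,0],[0,0,-10]],
  [[0,0,0],[0,0,-10]],
])

```text
time: 13.18
eef_pos: [0.5472, 0.0195, 0.336]
eef_rot: [0.014, 0.023, 1.0, -0.006]
force: [-0.1, 0.2, -2.2]
opening: 0.0241
```

```bash
python3 - <<'E'
from h import *
s=env.observe(); print(tcp()[:3,3],s["joints"].round(2)); delta((0.5457,0.0098,0.300),177.3)
E
```

```text
[0.54719046 0.01947013 0.33597888] [-0.06 -0.14  1.84 -0.01  1.41 -1.58]
shift [ 2.  -9.3 36. ] rot [-0.64  1.57  0.02] heading 177.33
```

Request:
play_rows([
  [[1.5,-9.3,20],[-0.6,1.5,0]],
  [[0,0,20],[0,0,0]],
  [[0,0,3],[0,0,0]],
  [[0,0,0],[0,0,0]],
])

```text
time: 13.68
eef_pos: [0.545, 0.009, 0.2903]
eef_rot: [-0.001, 0.027, 1.0, 0.0]
force: [0.1, 0.4, -1.1]
opening: 0.0237
```

```bash
python3 - <<'E'
from h import *
s=env.observe(); print(tcp()[:3,3]); delta((0.5457,0.0098,0.287),177.3)
im=vision.read_camera("wrist"); cv2.imwrite("pics/w3.png",im[:,:,::-1])
sc=vision.read_camera("scene"); cv2.imwrite("pics/s3.png",sc[:,:,::-1])
cv2.imwrite("pics/v3.png",np.hstack([cv2.resize(im[120:280,176:336,::-1],(400,400),interpolation=cv2.INTER_CUBIC),cv2.resize(sc[120:220,230:330,::-1],(400,400),interpolation=cv2.INTER_CUBIC)]))
E
```

```text
[0.54502867 0.00896541 0.29032653]
shift [-0.6  0.9  3.3] rot [ 0.   -0.08 -0.41] heading 176.89
```

View pics/v3.png

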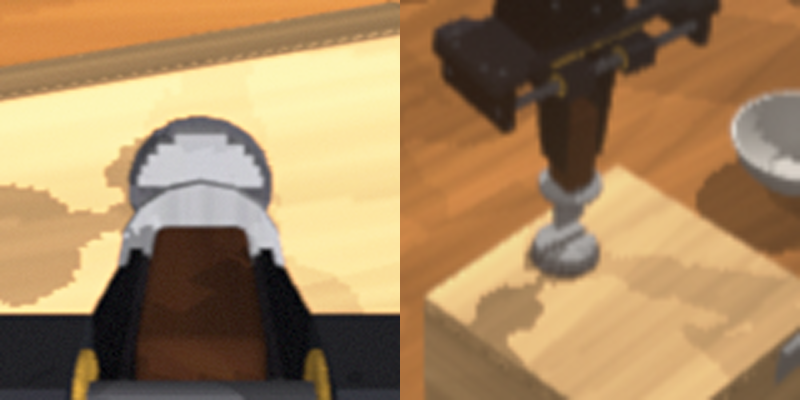

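```bash
python3 - <<'E'
from h import *
for z in (.185,.191): print(onz("wrist",(176+200/2.5-.4,120+180/2.5-.4),z))
delta((0.5457,0.0098,0.280),177.3)
E
```

```text
[0.52640905 0.01060644 0.185     ]
[0.5246975  0.01070141 0.191     ]
shift [-0.5  0.8 10.9] rot [ 0.   -0.03 -0.38] heading 176.92
```

Request:
play_rows([
  [[-0.6,0.9,3],[0,0,-0.4]],
  [[0,0,6],[0,0,0]],
  [[0,0,2],[0,0,0]],
  [[0,0,0],[0,0,0]],
])

```text
time: 14.28
eef_pos: [0.5464, 0.0102, 0.2805]
eef_rot: [0.001, 0.023, 1.0, -0.0]
force: [0.1, 0.1, -1.4]
opening: 0.0239
```

```bash
python3 - <<'E'
from h import *
delta((0.5457,0.0098,0.2645),177.3)
E
```

```text
shift [ 0.7 -0.4 16. ] rot [-0.    0.11  0.05] heading 177.35
```

```bash
python3 - <<'E'
from h import *
sc=vision.read_camera("scene"); im=vision.read_camera("wrist"); cv2.imwrite("pics/s4.png",sc[:,:,::-1]); cv2.imwrite("pics/w4.png",im[:,:,::-1])
cv2.imwrite("pics/v4.png",np.hstack([cv2.resize(im[150:230,216:296,::-1],(400,600),interpolation=cv2.INTER_CUBIC),cv2.resize(sc[155:195,257:283,::-1],(390,600),interpolation=cv2.INTER_CUBIC)]))
def proj(P):
    p=vision.camera_params("scene"); T=np.array(p["extrinsics"]); c=T[:3,:3].T@(np.array(P)-T[:3,3]); return np.array([p["cx"]+p["fx"]*c[0]/c[2],p["cy"]+p["fy"]*c[1]/c[2]])
v=lambda P:((proj(P)-[257,155])*15).round(0)
t=tcp()[:3,3]; d=np.array([np.cos(np.radians(87.3)),np.sin(np.radians(87.3)),0])
tip=np.array([t[0],t[1],t[2]-.1393]); print("tip L,R",v(tip+d*.011),v(tip-d*.011))
s=np.array([.5457,.0098,.135]); print("slot ends",v(s+d*.021),v(s-d*.021), "centre",v(s))
E
```

```text
tip L,R [265. 326.] [172. 372.]
slot ends [301. 329.] [123. 418.] centre [213. 373.]
```

View pics/v4.png

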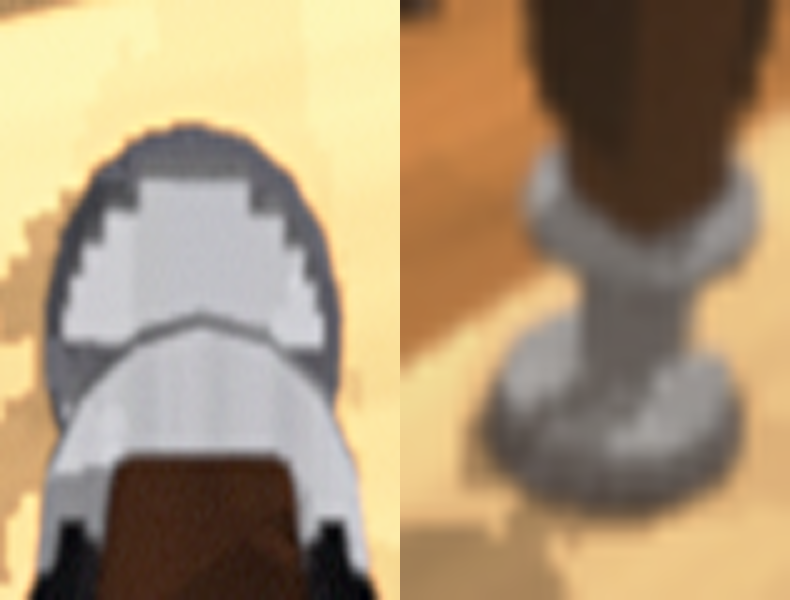

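```bash
python3 - <<'E'
from h import *
t=tcp()[:3,3]; print(t)
f=lambda x,y:(216+x/5-.4,150+y/7.5-.43)
zc=t[2]-.1393+.034
a=onz("wrist",f(203,326),zc); a2=onz("wrist",f(203,320),zc+.001); print("collar near bottom rim",a,a2)
b=onz("wrist",f(197,178),.135); print("boss near top edge",b,"-> boss/ key centre x",b[0]+.021,a[0]+.022)
b=onz("wrist",f(192,122),.122); print("boss base near",b[0]+.021)
print("slot upper edge at sides",onz("wrist",f(80,345),.135),onz("wrist",f(315,348),.135))
def proj(P):
    p=vision.camera_params("scene"); T=np.array(p["extrinsics"]); c=T[:3,:3].T@(np.array(P)-T[:3,3]); return np.array([p["cx"]+p["fx"]*c[0]/c[2],p["cy"]+p["fy"]*c[1]/c[2]])
v=lambda P:((proj(P)-[257,155])*15).round(0)
for dx in(0,.002,.003): print(dx,"collar",v([t[0]+dx,t[1],zc+.003]),"handle top of crop",v([t[0]+dx,t[1],zc+.02]),"boss",v([.5457,.0098,.1285]))
E
```

```text
[0.54649336 0.01018358 0.28071117]
collar near bottom rim [0.52876277 0.01191963 0.17541117] [0.52792709 0.01195583 0.17641117]
boss near top edge [0.52465355 0.01120769 0.135     ] -> boss/ key centre x 0.5456535484762437 0.5507627651328594
boss base near 0.5423628322381028
slot upper edge at sides [ 0.54182854 -0.00808585  0.135     ] [0.54381579 0.02901615 0.135     ]
0 collar [228. 199.] handle top of crop [232. 128.] boss [211. 399.]
0.002 collar [235. 205.] handle top of crop [240. 134.] boss [211. 399.]
0.003 collar [239. 208.] handle top of crop [243. 137.] boss [211. 399.]
```

```bash
python3 - <<'E'
from h import *
delta((0.5424,0.0095,0.2760),177.3)
E
```

```text
shift [ 4.1 -0.9  4.7] rot [0.   0.12 0.05] heading 177.35
```

Request:
play_rows([
  [[4.1,-0.9,0],[0,0.1,0]],
  [[0,0,3],[0,0,0]],
  [[0,0,2],[0,0,0]],
  [[0,0,2],[0,0,0]],
  [[0,0,2],[0,0,0]],
])

```text
time: 15.0
eef_pos: [0.5421, 0.0094, 0.2716]
eef_rot: [0.001, 0.023, 1.0, -0.0]
force: [0.0, -0.3, -1.3]
opening: 0.0241
```

```bash
python3 - <<'E'
from h import *
s=env.observe(); print(s["force"],s["moment"]); delta((0.5424,0.0095,0.2645),177.3)
E
```

```text
[ 0.02886947 -0.30698503 -1.28789225] [ 0.05392104  0.00759937 -0.01771381]
shift [-0.2  0.1  7.1] rot [-0.    0.06  0.04] heading 177.34
```

Request:
play_rows([
  [[0,0,2],[0,0,0]],
  [[0,0,2],[0,0,0]],
  [[0,0,1.5],[0,0,0]],
  [[0,0,1],[0,0,0]],
])

```text
time: 15.5
eef_pos: [0.5425, 0.0093, 0.2649]
eef_rot: [0.001, 0.023, 1.0, -0.0]
force: [0.1, -0.0, -2.0]
opening: 0.0236
```

```bash
python3 - <<'E'
from h import *
s=env.observe(); print(s["force"],s["moment"]); delta((0.5424,0.0095,0.2645),177.3)
E
```

```text
[ 0.06207795 -0.04388081 -1.98188806] [ 0.0033984  -0.03553202 -0.00305914]
shift [0.1 0.1 0.4] rot [-0.    0.11  0.04] heading 177.34
```

Request:
play_rows([
  [[0,0.6,0],[0,0,10]],
  [[0,0.6,0],[0,0,10]],
  [[0,0.6,0],[0,0,10]],
  [[0,0,0],[0,0,0]],
])

```text
time: 16.0
eef_pos: [0.5434, 0.0101, 0.2648]
eef_rot: [0.002, 0.288, 0.958, -0.001]
force: [-1.2, -0.1, 0.1]
opening: 0.0242
```

```bash
python3 - <<'E'
from h import *
s=env.observe(); print(s["force"],s["moment"],s["opening"],tcp()[:3,3]); 
k=np.array([.5457,.0095]); 
import numpy as np
h=np.degrees(np.arctan2(tcp()[1,0],tcp()[0,0])); print("key axis now",tcp()[:2,3]-.0033*tcp()[:2,0]); delta((*(k+.0033*tcp()[:2,0]),.2645),h)
E
```

```text
[-1.23702808 -0.09709519  0.12672991] [0.00907283 0.00673419 0.0276996 ] 0.024171025880392646 [0.54342644 0.01014093 0.2648386 ]
key axis now [0.5461794  0.00832133]
shift [1.1 0.7 0.3] rot [-0.03  0.28 -0.  ] heading 146.54
```

Request:
play_rows([
  [[0.5,1.0,0],[0,0.2,10]],
  [[0,0.6,0],[0,0,10]],
  [[0,0.6,0],[0,0,10]],
  [[0,0,0],[0,0,0]],
])

```text
time: 16.5
eef_pos: [0.5444, 0.0107, 0.2648]
eef_rot: [0.002, 0.527, 0.85, -0.002]
force: [0.3, 0.5, 0.6]
opening: 0.0238
```

```bash
cat > c.py <<'E'
from h import *
s=env.observe(); print(s["force"],s["moment"],s["opening"],tcp()[:3,3]); 
k=np.array([.5457,.0095]); h=np.degrees(np.arctan2(tcp()[1,0],tcp()[0,0])); print("key axis now",tcp()[:2,3]-.0033*tcp()[:2,0]); delta((*(k+.0033*tcp()[:2,0]),.2645),h)
E
python3 c.py
```

```text
[0.32500124 0.54556918 0.6085724 ] [-0.11443459 -0.00619444 -0.01718871] 0.023818482832170796 [0.5444312  0.01070034 0.26478393]
key axis now [0.54590021 0.00774539]
shift [1.7 0.6 0.3] rot [-0.09  0.28 -0.  ] heading 116.43
```

Request:
play_rows([
  [[0.8,0.8,0],[0,0.2,10]],
  [[0.4,0.6,0],[0,0,9]],
  [[0,0.3,0],[0,0,4]],
  [[0,0,0],[0,0,0]],
])

```text
time: 17.0
eef_pos: [0.5452, 0.0109, 0.2648]
eef_rot: [0.002, 0.683, 0.731, -0.003]
force: [-0.5, 0.4, -1.0]
opening: 0.0239
```

```bash
python3 c.py
```

```text
[-0.53180417  0.39013461 -0.95972546] [-0.14859532  0.13368111  0.03455013] 0.023901175666712317 [0.54524627 0.01087906 0.2647858 ]
key axis now [0.54546967 0.00758669]
shift [1.9 0.4 0.3] rot [-0.11  0.35 -0.  ] heading 93.88
```

Request:
play_rows([
  [[0,0.2,0],[0,0,3]],
  [[0,0,0],[0,0,2]],
])

```text
time: 17.25
eef_pos: [0.5454, 0.0109, 0.2648]
eef_rot: [0.002, 0.712, 0.702, -0.003]
force: [-0.3, 0.1, 0.1]
opening: 0.0238
```

```bash
python3 c.py
```

```text
[-0.33569549  0.05214533  0.08791463] [-0.20233048  0.13663509  0.13988816] 0.023793372751160658 [0.54538132 0.01087257 0.26478004]
key axis now [0.54533352 0.00757299]
shift [1.9 0.3 0.3] rot [-0.09  0.37 -0.  ] heading 89.17
```

Request:
play_rows([
  [[0,0.1,0],[0,0,2]],
  [[0,0,0],[0,0,2]],
  [[0,0,0],[0,0,1]],
])

```text
time: 17.62
eef_pos: [0.5455, 0.0109, 0.2648]
eef_rot: [0.002, 0.742, 0.67, -0.003]
force: [0.3, 0.2, -0.8]
opening: 0.0236
```

```bash
python3 c.py
```

```text
[ 0.26689941  0.21425391 -0.79793136] [-0.23178093  0.11002951  0.57435622] 0.02363643554415843 [0.54549922 0.01091883 0.26483862]
key axis now [0.54516482 0.0076359 ]
shift [1.9 0.3 0.3] rot [-0.04  0.4  -0.  ] heading 84.18
```

Request:
play_rows([
  [[0,0,0],[0,0,-4]],
  [[0,0,0],[0,0,-4]],
  [[0,0,0],[0,0,-1.5]],
  [[0,0,0],[0,0,0]],
])

```text
time: 18.12
eef_pos: [0.5455, 0.0112, 0.2645]
eef_rot: [0.001, 0.684, 0.73, -0.003]
force: [0.7, -0.7, -1.4]
opening: 0.0239
```

```bash
python3 c.py
```

```text
[ 0.65916934 -0.73810408 -1.35515184] [-0.0722211   0.06621754  0.06424926] 0.023938177650260708 [0.54550061 0.01116414 0.26449457]
key axis now [0.54571643 0.00787126]
shift [ 1.6  0.1 -0. ] rot [-0.1   0.31 -0.  ] heading 93.75
```

Moment relaxed. Lift out, then photograph the lock before returning.

Request:
play_rows([
  [[0,0,-3],[0,0,0]],
  [[0,0,-5],[0,0,0]],
  [[0,0,-8],[0,0,0]],
  [[0,0,-25],[0,0,0]],
  [[0,0,-30],[0,0,0]],
  [[-40,0,0],[0,0,0]],
  [[-40,0,0],[0,0,0]],
  [[0,0,0],[0,0,0]],
])

```text
time: 19.12
eef_pos: [0.5515, -0.0696, 0.343]
eef_rot: [0.003, 0.684, 0.73, -0.001]
force: [0.5, 0.6, -1.0]
opening: 0.0238
```

```bash
python3 - <<'E'
from h import *
s=env.observe(); print(s["force"],s["moment"],tcp()[:3,3]); np.save("T5.npy",tcp())
im=vision.read_camera("wrist"); cv2.imwrite("pics/w5.png",im[:,:,::-1])
cv2.imwrite("pics/v5.png",cv2.resize(im[:300,100:400,::-1],(600,600),interpolation=cv2.INTER_CUBIC))
E
```

```text
[ 0.46113751  0.59932318 -1.00687019] [-0.08131057  0.05738952 -0.04035609] [ 0.55151189 -0.06962109  0.34300422]
```

View pics/v5.png

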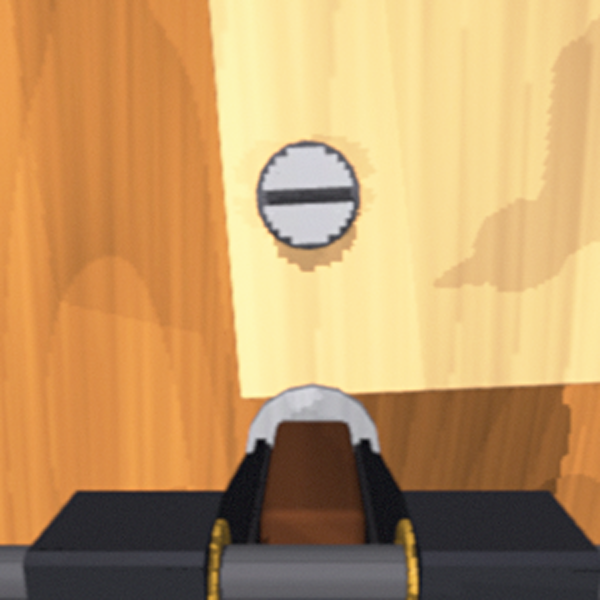

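```bash
python3 - <<'E'
from h import *
import h
T=np.load("T5.npy"); h.tcp=lambda:T
im=cv2.imread("pics/w5.png"); hsv=cv2.cvtColor(im,cv2.COLOR_BGR2HSV); g=cv2.cvtColor(im,cv2.COLOR_BGR2GRAY)
f=lambda x,y:(100+x/2,y/2)
cx,cy=f(308,195); yy,xx=np.mgrid[:384,:512]; m=((xx-cx)**2+(yy-cy)**2<18**2)&(g<130)
ys,xs=np.nonzero(m); P=np.array([onz("wrist",p,.133)[:2] for p in zip(xs,ys)]); w=P-P.mean(0); d=np.linalg.svd(w)[2][0]
print(len(P),P.mean(0),"slot dir",(np.degrees(np.arctan2(d[1],d[0]))+90)%180-90)
a,b=onz("wrist",f(213,20),.122),onz("wrist",f(241,390),.122); print("front edge dir-90",np.degrees(np.arctan2(*(a-b)[1::-1]))-90)
a,b=onz("wrist",f(243,397),.122),onz("wrist",f(598,382),.122); print("side edge",np.degrees(np.arctan2(*(b-a)[1::-1])))
k=onz("wrist",f(312,385),T[2,3]-.1393+.034); print("collar near edge in tool",(T[:3,:3].T@(k-T[:3,3]))*1000)
E
```

```text
259 [0.54607002 0.00943029] slot dir 6.494469560790421
front edge dir-90 6.181934150449635
side edge 6.290815882826498
collar near edge in tool [ 19.83887982   1.01761628 105.17962085]
```

```bash
python3 - <<'E'
from h import *
delta((0.473,-0.2813,0.25),74)
E
```

```text
shift [-206.6  -92.6   93.8] rot [ 0.23  0.29 19.79] heading 93.79
```

Request:
play_rows([
  [[-41,-18.5,0],[0,0,0]],
  [[-41,-18.5,0],[0,0,0]],
  [[-41,-18.5,0],[0,0,0]],
  [[-41,-18.5,0],[0,0,0]],
  [[-41,-18.5,10],[0,0,0]],
  [[0,0,30],[0,0,10]],
  [[0,0,30],[0,0,9.8]],
  [[0,0,0],[0,0,0]],
])

```text
time: 20.18
eef_pos: [0.4737, -0.2785, 0.2745]
eef_rot: [0.004, 0.799, 0.602, 0.002]
force: [-0.5, -0.2, -0.8]
opening: 0.0241
```

```bash
python3 - <<'E'
from h import *
delta((0.473,-0.2813,0.200),74)
E
```

```text
shift [-2.8 -0.5 74.5] rot [ 0.48  0.06 -0.02] heading 73.98
```

Request:
play_rows([
  [[-2.8,-0.5,30],[0.5,0,0]],
  [[0,0,30],[0,0,0]],
  [[0,0,9],[0,0,0]],
  [[0,0,0],[0,0,0]],
])

```text
time: 20.68
eef_pos: [0.4768, -0.2803, 0.2115]
eef_rot: [0.005, 0.795, 0.607, 0.001]
force: [-0.8, 0.1, -0.7]
opening: 0.0239
```

```bash
python3 - <<'E'
from h import *
delta((0.473,-0.2813,0.1555),74)
E
```

```text
shift [-1.7 -3.9 55.9] rot [0.51 0.2  0.78] heading 74.78
```

Request:
play_rows([
  [[-1.7,-3.9,0],[0.5,0.2,0.8]],
  [[0,0,12],[0,0,0]],
  [[0,0,8],[0,0,0]],
  [[0,0,8],[0,0,0]],
  [[0,0,0],[0,0,0]],
])

```text
time: 21.3
eef_pos: [0.4738, -0.2818, 0.1853]
eef_rot: [0.002, 0.799, 0.602, 0.001]
force: [-0.0, -0.2, -1.0]
opening: 0.0238
```

```bash
python3 - <<'E'
from h import *
print(env.observe()["force"]);delta((0.473,-0.2813,0.1555),74)
E
```

```text
[-0.04443873 -0.17785506 -1.0476339 ]
shift [ 0.3 -1.  29.8] rot [0.27 0.09 0.02] heading 74.01
```

In the pocket with no contact (tip below the block top); continue down.

Request:
play_rows([
  [[0.3,-1,8],[0.2,0,0]],
  [[0,0,8],[0,0,0]],
  [[0,0,6],[0,0,0]],
  [[0,0,4],[0,0,0]],
  [[0,0,2.5],[0,0,0]],
  [[0,0,0],[0,0,0]],
])

```text
time: 22.05
eef_pos: [0.4732, -0.2815, 0.1555]
eef_rot: [0.001, 0.799, 0.602, -0.0]
force: [-0.2, -0.9, -1.1]
opening: 0.024
```

```bash
python3 - <<'E'
from h import *
print(env.observe()["force"]);delta((0.473,-0.2813,0.1555),74)
E
```

```text
[-0.1784014  -0.86552006 -1.05228786]
shift [ 0.1 -0.3 -0. ] rot [0.09 0.1  0.02] heading 74.02
```

Request:
play_rows([
  [[0,0,1],[0,0,0]],
  [[0,0,1],[0,0,0]],
])

```text
time: 22.3
eef_pos: [0.4734, -0.2816, 0.1553]
eef_rot: [0.001, 0.799, 0.602, -0.0]
force: [-2.6, 2.3, 5.6]
opening: 0.0241
```

Request:
play_rows([
  [[0,0,0],[0,0,0]],
  [[0,0,0],[0,0,0]],
  [[0,0,0],[0,0,0]],
  [[0,0,0],[0,0,0]],
  [[0,0,0],[0,0,0]],
  [[0,0,0],[0,0,0]],
], gripper=80)

```text
time: 23.05
eef_pos: [0.4737, -0.2819, 0.1554]
eef_rot: [0.002, 0.799, 0.602, -0.0]
force: [0.0, -0.0, 0.2]
opening: 0.077
```

Collar was seated (5.6 N up). Retreat straight up and check.

Request:
play_rows([
  [[0,0,-10],[0,0,0]],
  [[0,0,-20],[0,0,0]],
  [[0,0,-40],[0,0,0]],
  [[0,0,-40],[0,0,0]],
  [[0,0,-40],[0,0,0]],
  [[0,0,0],[0,0,0]],
  [[0,0,0],[0,0,0]],
])

```text
time: 23.92
eef_pos: [0.4732, -0.2812, 0.3129]
eef_rot: [0.003, 0.799, 0.602, 0.0]
force: [-0.4, -0.5, -1.4]
opening: 0.0801
```

```bash
python3 - <<'E'
from h import *
s=env.observe(); print(s["time"],s["force"],tcp()[:3,3])
im=vision.read_camera("wrist"); sc=vision.read_camera("scene")
cv2.imwrite("pics/v6.png",np.hstack([cv2.resize(im[90:290,156:356,::-1],(360,360)),cv2.resize(sc[130:280,110:290,::-1],(432,360),interpolation=cv2.INTER_CUBIC)]))
E
```

```text
23.925 [-0.39174791 -0.53292892 -1.41956916] [ 0.47316528 -0.2811902   0.31285996]
```

View pics/v6.png

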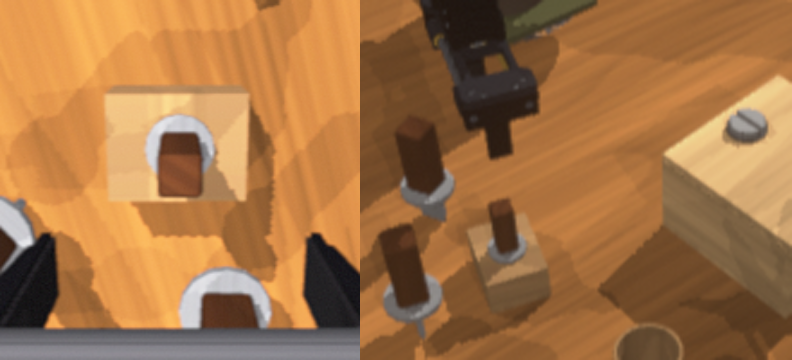

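The key stands upright in its stand with the collar on the wood. The lid is flat, the slot points front to back, and the gripper is clear, so I'm handing in.

```bash
python3 -c "
from workcell import env; print(env.finish_job())"
```

```text
the job is handed in; nothing more can be done
None
```

I finished the job and handed it in at about 24 s of the 72 s allowed; no verdict is reported.

- **Lid:** I pressed it shut with both fingertips, reading about 12 N up at the wrist during the press. Later pictures showed it flat.
- **Lock:** I put the smallest key's blade in the slot and turned it clockwise to the hard stop, where the moment rose to about 0.57 N m. A picture afterwards put the slot at 6.5°, against 6.2–6.3° for the box's front-to-back direction, so it is locked within my measuring error.
- **Key:** It is back in its stand. The wrist read 5.6 N up as the collar met the wood, and the last picture shows the key upright with the collar on the wood and the gripper clear.

**What disagreed:** before the blade went in, the wrist and scene pictures put the key 3–4 mm off where I had assumed it sat in the gripper. I corrected for that, and the blade then went in without contact.

**What I did not check:** I did not measure the bowl and cups again at the end. The arm passed well above the bench and I saw no contact force there.

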